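Load a circuit board into the preheater and click in its time

TASK

Preheat the circuit board: slide the yellow gate of the blue preheater fully open by its red stud, push the board carrier under the low hood until it meets the back stop, then slide the gate fully shut behind it. Last of all, turn the black timer dial clockwise, click by click, until its orange stud rests at the green mark (each dot is one click), without running a click past it. Leave the other things on the bench where they are, let go and keep clear.

Things in the scene. Friction and masses are not known exactly. Their poses are not given: they have to be found in the camera images.
- heater: The fixed board preheater. Origin on the table under the lane's middle, at the gate line; x runs along the lane into the hood, y to the left across it (the gate's side), z up. Grey deck, top 12 mm above the table, x = -150 to +130 mm, y = +-110 mm. Blue hood from x = +30 to +125 mm, y = +-100 mm, underside 46 mm and top 82 mm above the table.
- back_stop (a point): Middle of the foot of the back stop's face, on the deck at heater x = +102 mm, so the carrier's centre is at heater x = +57 mm when home. Slippery white guide rails, 12 mm high above the deck, leave a lane 125 mm wide from heater x = +12 mm to the stop; ahead of that they flare out to y = +-82 mm at x = -60 mm and centre the carrier.
- gate (a joint): Slide of the yellow gate bar along the heater's +y: 0 m = shut, 0.065 m = fully open (end stops). Needs about 2 N and stays where left. Bar 12 x 110 x 12 mm at heater x = 0, 27 to 39 mm above the table; shut, it reaches from y = +20 to +130 mm and bars the lane; it can shut behind the carrier only once that is home.
- gate_stud (a point): Red upright stud on the gate bar, 16 mm in diameter, standing 39 to 80 mm above the table; this point is on its axis 60 mm above the table. At heater y = +100 mm when shut and +165 mm when open.
- carrier_mid (a point): Centre (10 mm above its underside) of the loose aluminium board carrier with the green circuit board on top: 90 mm along its x, 120 mm along its y, solid walls 20 mm high, 27 mm over its parts, about 0.35 kg. It lies on the heater's deck before the gate, its x axis pointing roughly into the hood. Too wide to grasp; push it on its rear side.
- dial (a joint): Turn of the timer dial, in rad, growing clockwise seen from above: 0 = stud at the red dot, the green mark is at 4.189 (click 8). 12 click positions a turn, 0.524 rad apart; it starts 3 to 6 clicks before the green mark. A click takes about 5 N at the stud; once pushed past half-way to the next position the dial jumps into it by itself and stays.
- dial_hub (a point): Centre of the top face of the dial, on its vertical axis, 60 mm above the table. Black disc, 108 mm in diameter, 14 mm thick, on a fixed grey box 140 x 140 x 45 mm. The box stands left or right of the heater, turned up to 0.4 rad either way.
- dial_stud (a point): Orange upright stud on the dial, 40 mm from its axis, 16 mm in diameter, standing 60 to 95 mm above the table; this point is on its axis 79 mm above the table. Push it round the dial's axis.
- green_mark (a point): Green dot on the top of the timer's box just outside the dial, 62.5 mm from the dial's axis, 45 mm above the table: the direction from the hub in which the stud must end. White dots mark the other clicks, a red dot zero.
- solder_unit: Bystander: fixed blue soldering unit 130 x 120 x 75 mm on the side where the timer is not. Origin under its centre.
- solder_spool: Bystander: loose metal spool, 72 mm in diameter, 35 mm high. Origin under its centre.
- flux_jar: Bystander: loose amber jar, 56 mm in diameter, 55 mm high. Origin under its centre.
- wool_cup: Bystander: loose brass cup, 68 mm in diameter, 45 mm high. Origin under its centre.
- parts_tray: Bystander: loose blue divided tray 90 x 100 x 30 mm. Origin under its centre.
- screwdriver: Bystander: loose screwdriver lying on the table on the robot's right.
- brush: Bystander: loose brush lying on the table on the robot's left.
- spare_module: Bystander: loose green spare module 80 x 60 x 16 mm, far right. Origin under its centre.

How it is judged:
By the outcome, as a careful person would: the job done as asked, in the order asked, and still so for the second after the job is handed in, with the robot touching nothing.
It also fails if it takes over 72 s, if anything falls off the work surface, if the arm or the gripper's body presses on something with over 40 N, if the wrist force passes 120 N, or if a joint passes its speed limit or range.

ROBOT

A 6-joint arm with a two-finger parallel gripper is mounted at the origin on the work surface. World frame = base frame: x ahead of the robot, y to its left, z up, the work surface at z = 0. Lengths are in m, angles in degrees, forces in N, time in s.
With the tool pointing down it reaches from about 0.4 to 0.825 m from the base axis. Payload 7 kg.
Tool frame: the origin (TCP) lies at the very end of the fingers, on their centre line; the grasp point (between the pads) lies 19 mm behind it; z points along the fingers, y is the line along which they close (so a half turn about z gives the same grasp; the last joint's range is limited). The gripper opens to 88 mm and grips with 3 to 60 N. Pads are 19 mm wide; open, the fingers measure 130 mm over their backs; the gripper's body (78 mm by 193 mm) begins 47 mm behind the grasp point.
Start: joints at [87.382, 20.546, 0.682, 0, -70.136, -16.507], TCP at [0.221, 0.638, 0.227] pointing down, gripper open.
Joint ranges: [-176.03, 176.03], [-82.01, 121.73], [-58.28, 71.71], [-173.87, 95.51], [-174.79, -0.11], [-173.66, 173.66]. Speed limits (degrees/s): [136.94, 136.94, 172.46, 180, 180, 180].

INTERFACE

Orientations are given as [roll, pitch, yaw] about the fixed x, y, z axes, in that order (R = Rz(yaw) Ry(pitch) Rx(roll)).
In Python, from plant import r gives the robot as it stands. The module is installed in compiled form; this text tells all that it offers.
- The arm moves only by the tool jog_arm, never from a script. Its arguments are lists of equal length, an entry for each row: "travel": the shift along the tool's x, y, z each as a share of 50 cm, from -1 to 1, a list of three; "dr": the turn, a rotation vector about the tool's x, y, z each as a share of 360 degrees, from -1 to 1, a list of three; "claw": the opening, from 0 (shut) to 1 (fully open). A call has exactly 10 rows; each row is the pose to reach, as a shift and turn from the pose commanded when the call began, along the tool's axes at that moment, turning the shorter way round; what a row does not reach only later rows make up. A row lasts 1/8 s, in which the tool goes at most 62.5 mm and 10.7 degrees, less where a joint would pass 70% of its speed; a pose out of reach is approached as far as the arm can. A call with a number of a shift or a turn outside -1 to 1 is refused whole. A call with a gripper value outside its range is refused whole. The fingers move at their own pace and stop on an object; "newtons" is the grip in N (left out, the last holds). Time passes only in rows, so rows that repeat a pose let the fingers close, or fill a call up. It gives the time, the measured TCP pose, the force, the opening and the grip force at its end, in the units of the state.
- r.get_state(): the state, without advancing time (a new reading comes with each control period).
- r.capture(name): name is "scene" or "top"; returns a dict with "pixels" (384x512x3 uint8, red, green, blue), "range_z" (384x512 float32, m along the optical axis (not along the pixel's ray), 0 where there is no reading), "fx", "fy", "cx", "cy" (pixels), "dist_coeffs" ([k1, k2, p1, p2, k3] as OpenCV has them; the pictures are not rectified), "position" and "attitude" of the camera in the world. Camera axes: x right, y up, looking along -z (the intrinsics and any distortion apply to the point x, -y, -z); pixel columns grow to the right and rows downward; lengths in m; the calibration is good to about 2 mm. A picture is of the moment at which its call begins.
- r.close_job(): hands the job in; it is judged then, once.
Trained networks look in the newest picture that a camera, given by its name, has taken for a name from the list of things; names that differ only in an ending like _2 or _b are one class to them, and where a whole thing is asked for, a point or a joint stands for the part that bears it (a point fixed in the world has none). Each returns a list of dicts, best first, with "conf" (0 to 1); they miss things now and then, are a little off and sometimes report something else, mostly with a low value. They report only what shows in the picture. A call takes as long as a camera call.
- r.boxes_of(name, camera): "extent" ([left, top, right, bottom] in pixels, round what is visible of it).
- r.regions_of(name, camera): "pixels" (384x512 bool, what is visible of it) and "extent" ([left, top, right, bottom] in pixels, round what is visible of it).
- r.tip_of(name, camera): "at" ([column, row] in pixels: a listed point, or the origin of a listed thing).
The state is a dict: "time_s": time; "joints": joint angles; "qd": joint speeds; "joint_torque": joint torques, N m; "tcp_pos": TCP position; "eef_rot": TCP orientation; "contact_force": force on the tool from outside, world axes, zero at the start; "moment": the same for the moment, N m; "gripper_width": finger opening in m; "gripper_force": force on a finger pad.
Only numpy, scipy, OpenCV 4.12 (cv2) and the standard library are available. Lean on these libraries where they do the work, as an engineer would, in place of code of your own. Each camera call takes 0.05 s, during which the arm holds its last target. There are 200 camera calls.

## Working session

There is one attempt and no reset: what is moved stays moved. The work goes in short steps, Python scripts to look and compute and a tool call to move; the robot and the scene stay as the last step left them, time stands still between calls to the robot, and variables do not carry over. Pictures are saved under pics/ and viewed, at most 10 in all, crops included, and the job is handed in when it is done.

Besides the shell and the picture viewer there is one more tool, called after "Request:" in YAML: its name, and indented under it one key for each argument. jog_arm: Moves the arm, as the interface text tells. Its arguments: {"type":"object","properties":{"travel":{"type":"array"},"dr":{"type":"array"},"claw":{"type":"array"},"newtons":{"type":"number"}},"required":["travel","dr","claw"]}

```bash
mkdir -p pics; cat > h.py <<'E'
import numpy as np, cv2
from scipy.spatial.transform import Rotation as R
from plant import r
def att(c):
    a=np.array(c["attitude"],float)
    if a.shape==(3,3): return a
    if a.size==4: return R.from_quat(a).as_matrix()
    return R.from_euler('xyz',a,degrees=True).as_matrix()
def ray(c,uv):
    K=np.array([[c["fx"],0,c["cx"]],[0,c["fy"],c["cy"]],[0,0,1]])
    p=cv2.undistortPoints(np.array([[uv]],float),K,np.array(c["dist_coeffs"],float))[0,0]
    return att(c)@np.array([p[0],-p[1],-1.0])
def at_z(c,uv,z):
    o=np.array(c["position"]);d=ray(c,uv); return o+d*(z-o[2])/d[2]
def at_d(c,uv):
    u,v=int(round(uv[0])),int(round(uv[1])); return np.array(c["position"])+ray(c,uv)*c["range_z"][v,u]
E
python3 - <<'E'
from h import *
print(r.get_state())
Z=dict(gate_stud=.06,carrier_mid=.022,dial_hub=.06,dial_stud=.079,green_mark=.045,back_stop=.012,heater=0,solder_unit=0,solder_spool=0,flux_jar=0,wool_cup=0,parts_tray=0,spare_module=0,screwdriver=0,brush=0)
ims=[]
for n in("scene","top"):
    c=r.capture(n);print(n,c["position"],c["attitude"],c["fx"])
    cv2.imwrite(f"pics/{n}0.png",c["pixels"][:,:,::-1])
    for k,z in Z.items():
        t=r.tip_of(k,n)[:2]
        print(k,[(np.round(q["at"]),round(q["conf"],2),np.round(at_z(c,q["at"],z),3)[:2]) for q in t])
E
```

```text
{'time_s': 0.0, 'joints': array([ 8.73843894e+01,  2.05913456e+01,  6.33397960e-01, -1.85653292e-02,
       -7.01353057e+01, -1.65081281e+01]), 'qd': array([-0.04370081,  0.02536848,  0.0377117 ,  0.00827096,  0.01273191,
       -0.00856156]), 'joint_torque': array([ 6.23291089e-05, -5.82719707e+01,  2.93037558e+01,  6.99671522e+00,
        6.81251142e-03, -1.67617941e-04]), 'tcp_pos': array([0.22099753, 0.63728281, 0.22562573]), 'eef_rot': array([ 1.79905631e+02, -9.76728839e-03, -1.91300533e+01]), 'contact_force': array([ 0.32988815, -0.23816726, -0.08448062]), 'moment': array([-0.00066385,  0.01105462, -0.00511163]), 'gripper_force': 0.0, 'gripper_width': 0.08762172155312202}
scene [1.16232962 0.40054299 0.91253873] [ 44.61056579   1.02886293 126.8628337 ] 394.5194089501971
gate_stud [(array([289., 229.]), 0.75, array([0.562, 0.052]))]
carrier_mid [(array([272., 206.]), 0.96, array([ 0.491, -0.055]))]
dial_hub [(array([185., 164.]), 0.59, array([ 0.531, -0.373]))]
dial_stud [(array([186., 168.]), 0.86, array([ 0.558, -0.338]))]
green_mark [(array([164., 169.]), 0.64, array([ 0.58 
[... 1500 characters left out ...]
ay([ 0.57 , -0.042]))]
solder_unit [(array([133., 210.]), 0.72, array([0.511, 0.345]))]
solder_spool [(array([288., 150.]), 0.85, array([ 0.717, -0.228])), (array([342., 183.]), 0.36, array([ 0.588, -0.419]))]
flux_jar [(array([170., 149.]), 0.52, array([0.734, 0.21 ]))]
wool_cup [(array([147., 160.]), 0.85, array([0.695, 0.295])), (array([384., 195.]), 0.67, array([ 0.539, -0.574]))]
parts_tray [(array([320., 158.]), 0.66, array([ 0.684, -0.346]))]
spare_module [(array([383., 193.]), 0.7, array([ 0.548, -0.569]))]
screwdriver [(array([284., 254.]), 0.49, array([ 0.335, -0.2  ]))]
brush [(array([165., 260.]), 0.57, array([0.325, 0.228])), (array([290., 148.]), 0.47, array([ 0.725, -0.236]))]
```

```bash
python3 - <<'E'
import cv2
a=cv2.imread("pics/scene0.png")[120:345,120:420];cv2.imwrite("pics/s1.png",cv2.resize(a,(800,600),interpolation=cv2.INTER_CUBIC))
a=cv2.imread("pics/top0.png")[110:290,120:360];cv2.imwrite("pics/t1.png",cv2.resize(a,(800,600),interpolation=cv2.INTER_CUBIC))
E
```

```text
(no output)
```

View pics/s1.png

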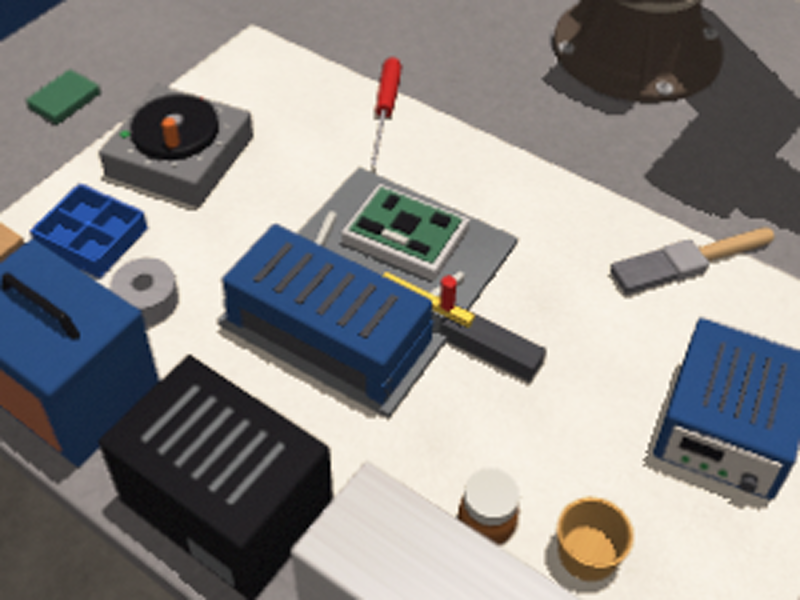

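View pics/t1.png

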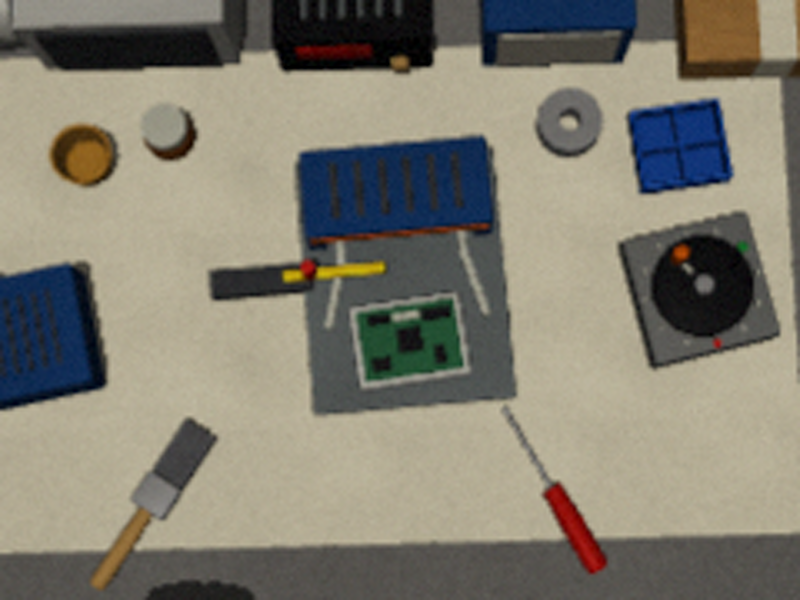

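```bash
cat >> h.py <<'E'
def cloud(c):
    K=np.array([[c["fx"],0,c["cx"]],[0,c["fy"],c["cy"]],[0,0,1]])
    v,u=np.mgrid[:384,:512]
    p=cv2.undistortPoints(np.stack([u,v],-1).reshape(-1,1,2).astype(float),K,np.array(c["dist_coeffs"],float)).reshape(384,512,2)
    d=np.dstack([p[...,0],-p[...,1],-np.ones((384,512))])@att(c).T
    return np.array(c["position"])+d*c["range_z"][...,None]
def hsv(c): return cv2.cvtColor(c["pixels"],cv2.COLOR_RGB2HSV)
def rect(P,m):
    pts=P[m][:,:2]; (cx,cy),(w,h),a=cv2.minAreaRect((pts*1000).astype(np.float32)); return round(cx/1000,4),round(cy/1000,4),round(w),round(h),round(a,1),len(pts)
E
python3 - <<'E'
from h import *
for n in("top","scene"):
    c=r.capture(n);P=cloud(c);H=hsv(c);h,s,v=H[...,0],H[...,1],H[...,2]
    X,Y,Z=P[...,0],P[...,1],P[...,2]
    nr=(abs(X-.57)<.15)
    print(n)
    m=nr&(h>100)&(h<125)&(s>120)&(abs(Y+.05)<.16)&(abs(Z-.082)<.01); m=cv2.erode(m.astype(np.uint8),np.ones((2,2)))>0;print("hood",rect(P,m),np.median(Z[m]))
    m=nr&((h<6)|(h>174))&(s>150)&(Y>-.05)&(Y<.2)&(Z>.04);q=P[m];print("redstud",len(q),q.mean(0),q.min(0),q.max(0))
    m=(h>20)&(h<34)&(s>150)&(abs(Z-.037)<.012)&nr&(abs(Y)<.2);print("bar",rect(P,m))
    m=(abs(X-.5)<.1)&(abs(Y+.05)<.12)&(Z>.028)&(Z<.05)&~((h>20)&(h<34)&(s>150));
    k,l,st,_=cv2.connectedComponentsWithStats(m.astype(np.uint8));i=1+np.argmax(st[1:,4]);print("carrier",rect(P,l==i),np.median(Z[l==i]))
    D=(abs(X-.54)<.15)&(abs(Y+.36)<.15)
    m=D&(v<60)&(Z>.05)&(Z<.07);print("disc",rect(P,m),cv2.minEnclosingCircle(P[m][:,:2].astype(np.float32)))
    m=D&(h>4)&(h<18)&(s>150)&(Z>.055);q=P[m];print("orange",len(q),q.mean(0),q.min(0),q.max(0))
    t=m&(Z>.088);print(" top",P[t].mean(0))
    m=D&(h>45)&(h<80)&(s>120);print("green",P[m].mean(0),m.sum())
    m=D&((h<4)|(h>176))&(s>150)&(Z<.055);print("red0",P[m].mean(0),m.sum())
    m=D&(s<60)&(abs(Z-.045)<.008);print("box",rect(P,m))
    m=(abs(X-.55)<.17)&(abs(Y+.05)<.15)&(abs(Z-.012)<.005);print("deck",rect(P,m))
E
```

```text
top
hood (0.643, -0.0448, 88, 194, 3.3, 961) 0.08245816551713969
redstud 19 [0.56433455 0.04771163 0.07543007] [ 0.55655043 -0.00538142  0.05188023] [0.59826903 0.05788894 0.08726889]
bar (0.5639, 0.0267, 12, 105, 4.7, 86)
carrier (0.4899, -0.0523, 91, 120, 7.3, 791) 0.03552941607724791
disc (0.5357, -0.3581, 106, 124, 11.3, 668) ((0.5362053513526917, -0.35365742444992065), 0.06644508242607117)
orange 35 [ 0.56645067 -0.34067896  0.08016267] [ 0.55814673 -0.35596908  0.05831111] [ 0.57873511 -0.33092373  0.09985047]
 top [ 0.56627048 -0.33741457  0.09424058]
green [ 0.57814319 -0.41138767  0.04757165] 7
red0 [ 0.47548656 -0.37922129  0.04658311] 4
box (0.5376, -0.3656, 141, 141, 12.6, 759)
deck (0.5499, -0.0499, 340, 299, 0.1, 1894)
scene
hood (0.6518, -0.0394, 93, 192, 3.7, 1404) 0.08309566901603588
redstud 55 [0.56959825 0.05382208 0.06886618] [0.55752615 0.04508611 0.04479411] [0.57501762 0.05913068 0.08418536]
bar (0.5664, 0.0286, 13, 105, 1.5, 91)
carrier (0.4916, -0.0545, 94, 121, 7.0, 898) 0.03554884616816484
disc (0.5419, -0.365, 104, 105, 9.0, 533) ((0.5411445498466492, -0.3647680878639221), 0.05446920916438103)
orange 58 [ 0.56979562 -0.33930012  0.08123768] [ 0.54194802 -0.38088471  0.06056931] [ 0.57692493 -0.33145548  0.09878265]
 top [ 0.57044063 -0.33883146  0.09452703]
green [ 0.57935369 -0.41169668  0.04730966] 3
red0 [nan nan nan] 0
box (0.5405, -0.3661, 143, 140, 12.8, 671)
deck (0.5417, -0.0491, 324, 293, 3.5, 1630)<stdin>:17: RuntimeWarning: Mean of empty slice.
  ret = um.true_divide(
```

Request:
jog_arm:
  travel:
    - [0.88,0.75,0.12]
    - [0.88,0.75,0.12]
    - [0.88,0.75,0.12]
    - [0.88,0.75,0.12]
    - [0.88,0.75,0.12]
    - [0.88,0.75,0.12]
    - [0.88,0.75,0.12]
    - [0.88,0.75,0.12]
    - [0.88,0.75,0.12]
    - [0.88,0.75,0.12]
  dr:
    - [0,0,-0.063]
    - [0,0,-0.063]
    - [0,0,-0.063]
    - [0,0,-0.063]
    - [0,0,-0.063]
    - [0,0,-0.063]
    - [0,0,-0.063]
    - [0,0,-0.063]
    - [0,0,-0.063]
    - [0,0,-0.063]
  claw: [0.5,0.5,0.5,0.5,0.5,0.5,0.5,0.5,0.5,0.5]
  newtons: 20

```text
time_s: 2.95
tcp_pos: [0.5149, 0.1364, 0.1662]
eef_rot: [180.0, 0.0, 3.4]
contact_force: [-0.7, -0.1, 0.3]
gripper_width: 0.0439
gripper_force: 0.0
```

```bash
cat >> h.py <<'E'
O=np.array([.571,-.047]);HY=3.5
def hw(x,y): return O+R.from_euler('z',HY,degrees=True).as_matrix()[:2,:2]@np.array([x,y])
def wh(p): return R.from_euler('z',-HY,degrees=True).as_matrix()[:2,:2]@(np.array(p)[:2]-O)
def go(p,yaw=None):
    s=r.get_state();M=R.from_euler('xyz',s["eef_rot"],degrees=True).as_matrix()
    print("tcp",s["tcp_pos"],s["eef_rot"],"h",wh(s["tcp_pos"]),"F",s["contact_force"],s["gripper_width"],s["time_s"])
    print("share",np.round(M.T@(np.array(p)-s["tcp_pos"])/.5,4), None if yaw is None else -(yaw-s["eef_rot"][2])/360)
E
python3 -c "
from h import *
go([.566,.052,.13],3.5)"
```

```text
tcp [0.5148698  0.13635529 0.16618047] [1.79975514e+02 2.95888409e-02 3.36377164e+00] h [-0.04483194  0.18643997] F [-0.74493769 -0.09829769  0.3061837 ] 0.04393471490511845 2.95
share [0.0922 0.1744 0.0724] -0.0003784121107868743
```

Request:
jog_arm:
  travel:
    - [0.092,0.174,0.072]
    - [0.092,0.174,0.072]
    - [0.092,0.174,0.072]
    - [0.092,0.174,0.15]
    - [0.092,0.174,0.232]
    - [0.092,0.174,0.232]
    - [0.092,0.174,0.232]
    - [0.092,0.174,0.232]
    - [0.092,0.174,0.232]
    - [0.092,0.174,0.232]
  dr:
    - [0,0,0]
    - [0,0,0]
    - [0,0,0]
    - [0,0,0]
    - [0,0,0]
    - [0,0,0]
    - [0,0,0]
    - [0,0,0]
    - [0,0,0]
    - [0,0,0]
  claw: [0.5,0.5,0.5,0.5,0.5,0.5,0.1,0.1,0.1,0.1]
  newtons: 20

```text
time_s: 4.2
tcp_pos: [0.5661, 0.0555, 0.0518]
eef_rot: [-180.0, -0.1, 3.6]
contact_force: [-1.6, 0.6, 6.6]
gripper_width: 0.0155
gripper_force: 20.0
```

Request:
jog_arm:
  travel:
    - [0,0,-0.012]
    - [0,-0.025,-0.012]
    - [0,-0.05,-0.012]
    - [0,-0.075,-0.012]
    - [0,-0.1,-0.012]
    - [0,-0.115,-0.012]
    - [0,-0.125,-0.012]
    - [0,-0.13,-0.012]
    - [0,-0.132,-0.012]
    - [0,-0.132,-0.012]
  dr:
    - [0,0,0]
    - [0,0,0]
    - [0,0,0]
    - [0,0,0]
    - [0,0,0]
    - [0,0,0]
    - [0,0,0]
    - [0,0,0]
    - [0,0,0]
    - [0,0,0]
  claw: [0.1,0.1,0.1,0.1,0.1,0.1,0.1,0.1,0.1,0.1]

```text
time_s: 5.45
tcp_pos: [0.5599, 0.1172, 0.0551]
eef_rot: [179.7, 0.3, 3.5]
contact_force: [11.8, -20.7, -24.2]
gripper_width: 0.0153
gripper_force: 20.0
```

```bash
python3 -c "
from h import *
go(list(hw(0,.17))+[.05],3.5)"
```

```text
tcp [0.55986337 0.11723029 0.05507481] [179.68817596   0.26248286   3.5193548 ] h [-0.00108984  0.16460385] F [ 11.84686855 -20.72186393 -24.20190619] 0.015345336326833587 5.45
share [ 0.0022 -0.0108  0.0101] 5.376332017759358e-05
```

Request:
jog_arm:
  travel:
    - [0,0,0]
    - [0,0,0]
    - [0,0,-0.08]
    - [0,0,-0.16]
    - [0,0,-0.16]
    - [-0.308,0.33,-0.16]
    - [-0.308,0.33,-0.16]
    - [-0.308,0.33,-0.16]
    - [-0.308,0.33,-0.16]
    - [-0.308,0.33,-0.16]
  dr:
    - [0,0,0]
    - [0,0,0]
    - [0,0,0]
    - [0,0,0]
    - [0,0,0]
    - [0,0,0]
    - [0,0,0]
    - [0,0,0]
    - [0,0,0]
    - [0,0,0]
  claw: [0.45,0.45,0.45,0.45,0.45,0.65,0.65,0.65,0.65,0.65]

```text
time_s: 6.7
tcp_pos: [0.4166, -0.0541, 0.1375]
eef_rot: [-180.0, -0.1, 3.5]
contact_force: [1.1, 0.7, 0.3]
gripper_width: 0.0569
gripper_force: 0.0
```

```bash
python3 - <<'E'
from h import *
go(list(hw(-.155,0))+[.024],3.5)
c=r.capture("scene");P=cloud(c);H=hsv(c);h,s,v=H[...,0],H[...,1],H[...,2]
X,Y,Z=P[...,0],P[...,1],P[...,2]
m=(abs(X-.57)<.1)&((h<6)|(h>174))&(s>150)&(Y>0)&(Y<.2)&(Z>.04);q=np.median(P[m],0);print("redstud",q,wh(q))
cv2.imwrite("pics/s2.png",cv2.resize(c["pixels"][120:345,120:420,::-1],(800,600),interpolation=cv2.INTER_CUBIC))
E
```

```text
tcp [ 0.41655525 -0.05411617  0.13748603] [-1.79956513e+02 -1.25531259e-01  3.47983691e+00] h [-0.15459111  0.00232573] F [1.057124   0.68973755 0.34845658] 0.05689163694130112 6.7
share [-0.0013  0.0048  0.227 ] -5.6008573591856714e-05
redstud [0.56700264 0.11818798 0.07247879] [0.00609458 0.1651239 ]
```

View pics/s2.png

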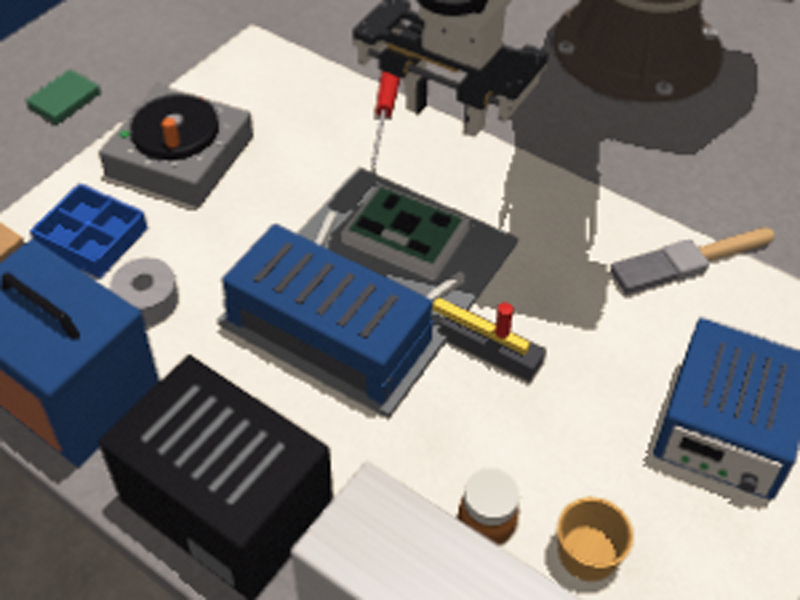

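Request:
jog_arm:
  travel:
    - [0,0.005,0.1]
    - [0,0.005,0.2]
    - [0,0.005,0.227]
    - [0.03,0.005,0.227]
    - [0.06,0.005,0.227]
    - [0.09,0.005,0.227]
    - [0.12,0.005,0.227]
    - [0.15,0.005,0.227]
    - [0.18,0.005,0.227]
    - [0.21,0.005,0.227]
  dr:
    - [0,0,0]
    - [0,0,0]
    - [0,0,0]
    - [0,0,0]
    - [0,0,0]
    - [0,0,0]
    - [0,0,0]
    - [0,0,0]
    - [0,0,0]
    - [0,0,0]
  claw: [0.65,0.65,0.65,0.65,0.65,0.65,0.65,0.65,0.65,0.65]

```text
time_s: 8.0
tcp_pos: [0.5237, -0.0491, 0.0231]
eef_rot: [180.0, -0.0, 3.6]
contact_force: [-3.5, 0.3, 3.4]
gripper_width: 0.057
gripper_force: 1.6
```

```bash
python3 - <<'E'
from h import *
go(list(hw(.0025,0))+[.024],3.5)
c=r.capture("scene")
cv2.imwrite("pics/s3.png",cv2.resize(c["pixels"][150:300,180:380,::-1],(800,600),interpolation=cv2.INTER_CUBIC))
E
```

```text
tcp [ 0.52371006 -0.04906374  0.02313359] [ 1.79999997e+02 -2.54764553e-03  3.55007238e+00] h [-0.04732772  0.00082709] F [-3.49186147  0.27400662  3.40540085] 0.05703098245174219 8.0
share [ 0.0997  0.0017 -0.0017] 0.00013908995378202955
```

View pics/s3.png

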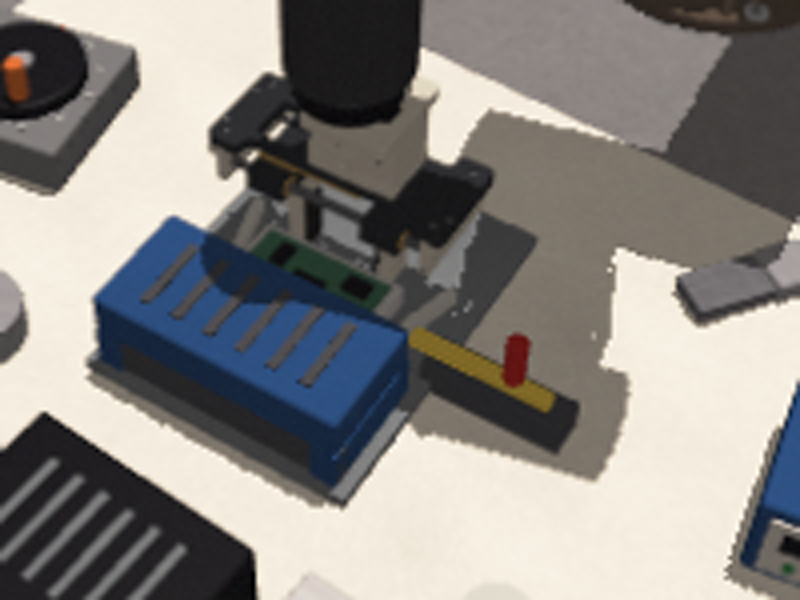

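Request:
jog_arm:
  travel:
    - [0.015,0,-0.004]
    - [0.03,0,-0.004]
    - [0.045,0,-0.004]
    - [0.06,0,-0.004]
    - [0.07,0,-0.004]
    - [0.08,0,-0.004]
    - [0.086,0,-0.004]
    - [0.092,0,-0.004]
    - [0.095,0,-0.004]
    - [0.098,0,-0.004]
  dr:
    - [0,0,0]
    - [0,0,0]
    - [0,0,0]
    - [0,0,0]
    - [0,0,0]
    - [0,0,0]
    - [0,0,0]
    - [0,0,0]
    - [0,0,0]
    - [0,0,0]
  claw: [0.65,0.65,0.65,0.65,0.65,0.65,0.65,0.65,0.65,0.65]

```text
time_s: 9.3
tcp_pos: [0.5715, -0.046, 0.025]
eef_rot: [180.0, 0.0, 3.6]
contact_force: [-4.4, -0.5, 1.3]
gripper_width: 0.0564
gripper_force: 2.4
```

Request:
jog_arm:
  travel:
    - [0.001,0,0]
    - [0.002,0,0]
    - [0.003,0,0]
    - [0.004,0,0]
    - [0.005,0,0]
    - [0.006,0,0]
    - [0.007,0,0]
    - [0.008,0,0]
    - [0.008,0,0]
    - [0.008,0,0]
  dr:
    - [0,0,0]
    - [0,0,0]
    - [0,0,0]
    - [0,0,0]
    - [0,0,0]
    - [0,0,0]
    - [0,0,0]
    - [0,0,0]
    - [0,0,0]
    - [0,0,0]
  claw: [0.65,0.65,0.65,0.65,0.65,0.65,0.65,0.65,0.65,0.65]

```text
time_s: 10.55
tcp_pos: [0.5717, -0.0463, 0.0246]
eef_rot: [180.0, 0.4, 3.5]
contact_force: [-13.7, 0.7, 10.2]
gripper_width: 0.057
gripper_force: 6.8
```

Request:
jog_arm:
  travel:
    - [0.003,0,0]
    - [0.006,0,0]
    - [0.008,0,0]
    - [0.008,0,0]
    - [0.008,0,0]
    - [0.008,0,0]
    - [0.008,0,0]
    - [0.008,0,0]
    - [0.008,0,0]
    - [0.008,0,0]
  dr:
    - [0,0,0]
    - [0,0,0]
    - [0,0,0]
    - [0,0,0]
    - [0,0,0]
    - [0,0,0]
    - [0,0,0]
    - [0,0,0]
    - [0,0,0]
    - [0,0,0]
  claw: [0.65,0.65,0.65,0.65,0.65,0.65,0.65,0.65,0.65,0.65]

```text
time_s: 11.8
tcp_pos: [0.5718, -0.0466, 0.024]
eef_rot: [180.0, 0.8, 3.5]
contact_force: [-23.6, 2.9, 17.3]
gripper_width: 0.0572
gripper_force: 12.0
```

Request:
jog_arm:
  travel:
    - [-0.06,0,0]
    - [-0.13,0,0]
    - [-0.13,0,-0.1]
    - [-0.13,0,-0.21]
    - [-0.13,0,-0.21]
    - [-0.02,-0.33,-0.21]
    - [-0.02,-0.33,-0.21]
    - [-0.02,-0.33,-0.21]
    - [-0.02,-0.33,-0.21]
    - [-0.02,-0.33,-0.21]
  dr:
    - [0,0,0]
    - [0,0,0]
    - [0,0,0]
    - [0,0,0]
    - [0,0,0]
    - [0,0,0]
    - [0,0,0]
    - [0,0,0]
    - [0,0,0]
    - [0,0,0]
  claw: [0.65,0.65,0.65,0.65,0.65,0.5,0.5,0.5,0.5,0.5]

```text
time_s: 13.05
tcp_pos: [0.5593, 0.1187, 0.1295]
eef_rot: [180.0, 0.0, 3.6]
contact_force: [0.8, -0.1, 0.5]
gripper_width: 0.0441
gripper_force: 0.0
```

```bash
python3 - <<'E'
from h import *
go(list(hw(0,.1645))+[.055],3.5)
E
```

```text
tcp [0.55931723 0.11871143 0.12954857] [1.79994929e+02 1.44300761e-02 3.59267708e+00] h [-0.00154453  0.16611557] F [ 0.8225408  -0.06195957  0.4534791 ] 0.044113536826170044 13.05
share [0.0031 0.0032 0.1491] 0.0002574363423473823
```

Request:
jog_arm:
  travel:
    - [0.004,0.003,0.07]
    - [0.004,0.003,0.146]
    - [0.004,0.003,0.146]
    - [0.004,0.003,0.146]
    - [0.004,0.003,0.146]
    - [0.004,0.003,0.146]
    - [0.004,0.003,0.146]
    - [0.004,0.03,0.146]
    - [0.004,0.05,0.146]
    - [0.004,0.07,0.146]
  dr:
    - [0,0,0]
    - [0,0,0]
    - [0,0,0]
    - [0,0,0]
    - [0,0,0]
    - [0,0,0]
    - [0,0,0]
    - [0,0,0]
    - [0,0,0]
    - [0,0,0]
  claw: [0.5,0.5,0.5,0.1,0.1,0.1,0.1,0.1,0.1,0.1]
  newtons: 20

```text
time_s: 14.3
tcp_pos: [0.5641, 0.0839, 0.0581]
eef_rot: [-180.0, -0.1, 3.6]
contact_force: [-1.6, 0.7, 6.1]
gripper_width: 0.0157
gripper_force: 20.0
```

```bash
python3 - <<'E'
from h import *
go(list(hw(0,.1))+[.055],3.5)
E
```

```text
tcp [0.56414179 0.08392727 0.05807963] [-1.79958210e+02 -9.29246008e-02  3.59368357e+00] h [0.0011475  0.13110175] F [-1.55396526  0.72140823  6.0910436 ] 0.015665347505925832 14.3
share [-0.0024  0.0622  0.0061] 0.00026023214321615226
```

Request:
jog_arm:
  travel:
    - [0,0.015,0]
    - [0,0.03,0]
    - [0,0.04,0]
    - [0,0.05,0]
    - [0,0.055,0]
    - [0,0.06,0]
    - [0,0.063,0]
    - [0,0.066,0]
    - [0,0.068,0]
    - [0,0.07,0]
  dr:
    - [0,0,0]
    - [0,0,0]
    - [0,0,0]
    - [0,0,0]
    - [0,0,0]
    - [0,0,0]
    - [0,0,0]
    - [0,0,0]
    - [0,0,0]
    - [0,0,0]
  claw: [0.1,0.1,0.1,0.1,0.1,0.1,0.1,0.1,0.1,0.1]

```text
time_s: 15.55
tcp_pos: [0.5663, 0.0519, 0.0581]
eef_rot: [-179.8, -0.2, 3.6]
contact_force: [-8.9, 20.2, 9.1]
gripper_width: 0.0157
gripper_force: 20.0
```

```bash
python3 - <<'E'
from h import *
go(list(hw(0,.1))+[.055],3.5)
E
```

```text
tcp [0.56630488 0.05194308 0.05812523] [-1.79759407e+02 -1.60594106e-01  3.56839748e+00] h [0.00135397 0.09904516] F [-8.8735961  20.21740197  9.07840466] 0.015724874141484376 15.55
share [-0.0027 -0.0019  0.0063] 0.0001899929875683548
```

Request:
jog_arm:
  travel:
    - [0,0,0]
    - [0,0,0]
    - [0,0,-0.1]
    - [0,0,-0.2]
    - [-0.043,0.78,-0.2]
    - [-0.043,0.78,-0.2]
    - [-0.043,0.78,-0.2]
    - [-0.043,0.78,-0.2]
    - [-0.043,0.78,-0.2]
    - [-0.043,0.78,-0.2]
  dr:
    - [0,0,0]
    - [0,0,0]
    - [0,0,0]
    - [0,0,0]
    - [0,0,0]
    - [0,0,0]
    - [0,0,0]
    - [0,0,0]
    - [0,0,0]
    - [0,0,0]
  claw: [0.45,0.45,0.45,0.45,0.45,0.45,0.45,0.45,0.45,0.45]

```text
time_s: 16.8
tcp_pos: [0.5677, -0.3286, 0.1569]
eef_rot: [180.0, 0.0, 3.5]
contact_force: [1.2, -0.1, 1.1]
gripper_width: 0.0393
gripper_force: 0.0
```

```bash
python3 - <<'E'
from h import *
go([.569,-.339,.12],20)
print(r.get_state()["joints"])
c=r.capture("scene");P=cloud(c);H=hsv(c);h,s,v=H[...,0],H[...,1],H[...,2]
X,Y,Z=P[...,0],P[...,1],P[...,2]
m=(abs(X-.57)<.1)&((h<6)|(h>174))&(s>150)&(Y>0)&(Y<.2)&(Z>.04);q=np.median(P[m],0);print("redstud",q,wh(q))
cv2.imwrite("pics/s4.png",cv2.resize(c["pixels"][120:345,120:420,::-1],(800,600),interpolation=cv2.INTER_CUBIC))
E
```

```text
tcp [ 0.56774378 -0.32861933  0.15687525] [1.79996226e+02 2.07639156e-02 3.53996155e+00] h [-0.02044259 -0.28089527] F [ 1.1668642  -0.11550235  1.09273737] 0.039307266621306895 16.8
share [0.0013 0.0209 0.0738] -0.045722329018126215
[-1.30565716e+01  2.15708274e+01 -7.23494858e+00  1.08944094e-02
 -6.12130452e+01  1.06591286e+02]
redstud [0.57043458 0.05381653 0.07200526] [0.00559033 0.10066301]
```

View pics/s4.png

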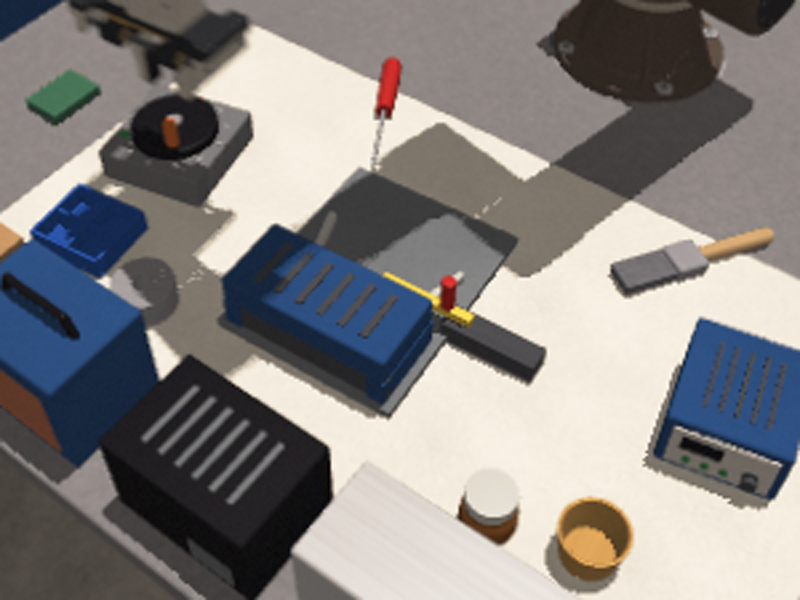

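Request:
jog_arm:
  travel:
    - [0.001,0.021,0]
    - [0.001,0.021,0]
    - [0.001,0.021,0]
    - [0.001,0.021,0.05]
    - [0.001,0.021,0.12]
    - [0.001,0.021,0.172]
    - [0.001,0.021,0.172]
    - [0.001,0.021,0.172]
    - [0.001,0.021,0.172]
    - [0.001,0.021,0.172]
  dr:
    - [0,0,-0.029]
    - [0,0,-0.058]
    - [0,0,-0.0875]
    - [0,0,-0.0875]
    - [0,0,-0.0875]
    - [0,0,-0.0875]
    - [0,0,-0.0875]
    - [0,0,-0.0875]
    - [0,0,-0.0875]
    - [0,0,-0.0875]
  claw: [0.45,0.45,0.45,0.45,0.45,0.45,0.45,0.1,0.1,0.1]
  newtons: 15

```text
time_s: 18.1
tcp_pos: [0.5702, -0.3369, 0.0723]
eef_rot: [179.9, -0.1, 35.1]
contact_force: [2.0, -4.3, 1.3]
gripper_width: 0.0155
gripper_force: 15.1
```

```bash
cat > arc.py <<'E'
from h import *
import sys
hub=np.array([.539,-.366]); a0,a1=map(float,sys.argv[1:3]); z=.071
s=r.get_state();p=s["tcp_pos"];M=R.from_euler('xyz',s["eef_rot"],degrees=True).as_matrix()
v=p[:2]-hub;print(p,s["eef_rot"],"ang",np.degrees(np.arctan2(v[1],v[0])),"rad",np.linalg.norm(v),s["contact_force"],s["gripper_width"])
for a in np.linspace(a0,a1,10):
    t=np.radians(a);q=np.array([*(hub+.04*np.array([np.cos(t),np.sin(t)])),p[2]])
    print(round(a,1),np.round(M.T@(q-p)/.5,3),round(-((a-5)-s["eef_rot"][2])/360,4))
E
python3 arc.py 38 2
```

```text
[ 0.5701795  -0.33693866  0.07225944] [ 1.79900842e+02 -6.70227624e-02  3.50654122e+01] ang 42.98622125178757 rad 0.04262302734593122 [ 2.02686987 -4.28920997  1.26802112] 0.01547754480606029
38.0 [-0.005  0.008  0.   ] 0.0057
34.0 [-0.004  0.013  0.   ] 0.0168
30.0 [-0.005  0.019  0.   ] 0.028
26.0 [-0.005  0.024  0.   ] 0.0391
22.0 [-0.007  0.03   0.   ] 0.0502
18.0 [-0.008  0.035  0.   ] 0.0613
14.0 [-0.01   0.041  0.   ] 0.0724
10.0 [-0.012  0.046  0.   ] 0.0835
6.0 [-0.015  0.051  0.   ] 0.0946
2.0 [-0.017  0.055  0.   ] 0.1057
```

Request:
jog_arm:
  travel:
    - [-0.005,0.008,0]
    - [-0.005,0.013,0]
    - [-0.005,0.019,0]
    - [-0.005,0.024,0]
    - [-0.007,0.03,0]
    - [-0.008,0.035,0]
    - [-0.01,0.041,0]
    - [-0.012,0.046,0]
    - [-0.015,0.051,0]
    - [-0.017,0.055,0]
  dr:
    - [0,0,0.006]
    - [0,0,0.017]
    - [0,0,0.028]
    - [0,0,0.039]
    - [0,0,0.05]
    - [0,0,0.061]
    - [0,0,0.072]
    - [0,0,0.083]
    - [0,0,0.095]
    - [0,0,0.106]
  claw: [0.1,0.1,0.1,0.1,0.1,0.1,0.1,0.1,0.1,0.1]

```text
time_s: 19.35
tcp_pos: [0.5811, -0.364, 0.0724]
eef_rot: [180.0, -0.3, -3.2]
contact_force: [5.9, -0.1, -0.0]
gripper_width: 0.0154
gripper_force: 15.0
```

```bash
python3 arc.py -2 -44
```

```text
[ 0.5811223  -0.36401726  0.07238355] [179.95155323  -0.29600996  -3.21611452] ang 2.6949827161591307 rad 0.04216893867452737 [ 5.94271003 -0.10748175 -0.01671196] 0.015423807758447502
-2.0 [-0.004  0.007 -0.   ] 0.0105
-6.7 [-0.004  0.014 -0.   ] 0.0235
-11.3 [-0.005  0.02  -0.   ] 0.0364
-16.0 [-0.006  0.026 -0.   ] 0.0494
-20.7 [-0.008  0.033 -0.   ] 0.0624
-25.3 [-0.01   0.039 -0.   ] 0.0753
-30.0 [-0.012  0.045 -0.   ] 0.0883
-34.7 [-0.016  0.05  -0.   ] 0.1013
-39.3 [-0.019  0.056 -0.   ] 0.1142
-44.0 [-0.023  0.061 -0.   ] 0.1272
```

Request:
jog_arm:
  travel:
    - [-0.003,0.007,0]
    - [-0.003,0.014,0]
    - [-0.004,0.02,0]
    - [-0.005,0.026,0]
    - [-0.007,0.033,0]
    - [-0.009,0.039,0]
    - [-0.011,0.045,0]
    - [-0.015,0.05,0]
    - [-0.018,0.056,0]
    - [-0.022,0.061,0]
  dr:
    - [0,0,0.01]
    - [0,0,0.023]
    - [0,0,0.036]
    - [0,0,0.049]
    - [0,0,0.062]
    - [0,0,0.075]
    - [0,0,0.088]
    - [0,0,0.101]
    - [0,0,0.114]
    - [0,0,0.127]
  claw: [0.1,0.1,0.1,0.1,0.1,0.1,0.1,0.1,0.1,0.1]

```text
time_s: 20.6
tcp_pos: [0.5692, -0.3962, 0.0726]
eef_rot: [-179.9, -0.4, -49.0]
contact_force: [6.8, -9.0, -5.4]
gripper_width: 0.0155
gripper_force: 15.0
```

```bash
python3 arc.py -46 -48
```

```text
[ 0.56919235 -0.3962222   0.07261867] [-179.86208711   -0.43578587  -48.96972465] ang -45.02830565889224 rad 0.04271954349801687 [ 6.75186106 -9.03405173 -5.43201404] 0.015460157562483754
-46.0 [-0.005  0.002 -0.   ] 0.0056
-46.2 [-0.005  0.002 -0.   ] 0.0063
-46.4 [-0.005  0.002 -0.   ] 0.0069
-46.7 [-0.005  0.003 -0.   ] 0.0075
-46.9 [-0.005  0.003 -0.   ] 0.0081
-47.1 [-0.005  0.003 -0.   ] 0.0087
-47.3 [-0.005  0.004 -0.   ] 0.0093
-47.6 [-0.005  0.004 -0.   ] 0.01
-47.8 [-0.005  0.004 -0.   ] 0.0106
-48.0 [-0.005  0.005 -0.   ] 0.0112
```

Request:
jog_arm:
  travel:
    - [0,0,0]
    - [0,0,0]
    - [0,0,0]
    - [0,0,-0.1]
    - [0,0,-0.2]
    - [0,0,-0.3]
    - [-0.3,0,-0.35]
    - [-0.3,0,-0.35]
    - [-0.3,0,-0.35]
    - [-0.3,0,-0.35]
  dr:
    - [0,0,0]
    - [0,0,0]
    - [0,0,0]
    - [0,0,0]
    - [0,0,0]
    - [0,0,0]
    - [0,0,0]
    - [0,0,0]
    - [0,0,0]
    - [0,0,0]
  claw: [0.45,0.45,0.45,0.45,0.45,0.45,0.45,0.45,0.45,0.45]

```text
time_s: 21.85
tcp_pos: [0.4662, -0.2797, 0.2477]
eef_rot: [-179.9, -0.1, -48.7]
contact_force: [0.7, 0.2, -0.5]
gripper_width: 0.0398
gripper_force: 0.0
```

```bash
python3 - <<'E'
from h import *
c=r.capture("scene");P=cloud(c);H=hsv(c);h,s,v=H[...,0],H[...,1],H[...,2]
X,Y,Z=P[...,0],P[...,1],P[...,2];D=(abs(X-.54)<.15)&(abs(Y+.36)<.15)
m=D&(h>4)&(h<18)&(s>150)&(Z>.088)&(Z<.1)
q=P[m].mean(0);print(q,np.degrees(np.arctan2(q[1]+.366,q[0]-.54)),r.get_state()["contact_force"])
cv2.imwrite("pics/s5.png",cv2.resize(c["pixels"][120:345,120:420,::-1],(800,600),interpolation=cv2.INTER_CUBIC))
E
```

```text
[ 0.56648175 -0.39426434  0.09459474] -46.86495337698648 [ 0.68154284  0.24507514 -0.47525912]
```

View pics/s5.png

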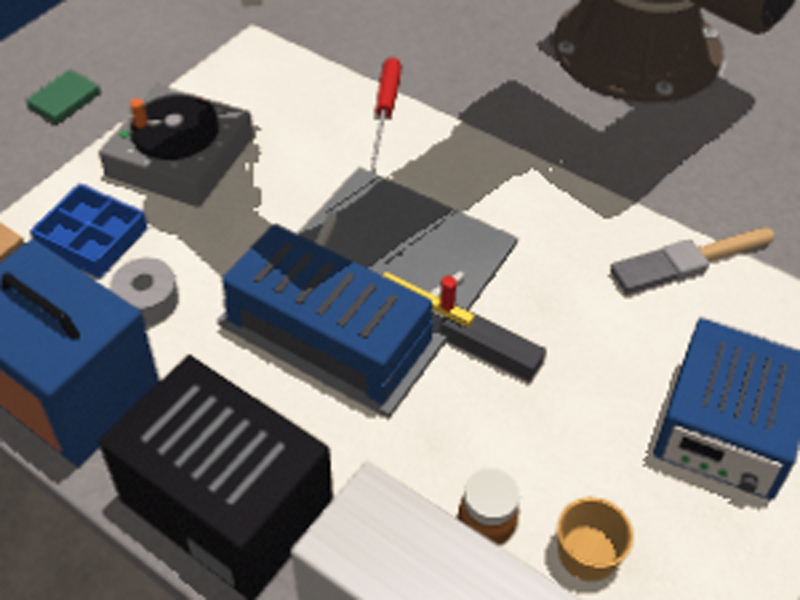

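The orange stud (138,112) stands by the green mark (124,133), measured at −47° against an expected −48°. The gate is shut, with its stud at (448,292), and the other things on the bench have not moved.

```bash
python3 -c "
from plant import r
print(r.close_job())"
```

```text
the job is handed in; nothing more can be done
None
```

The job is handed in at about 22 s: the gate was opened, the carrier pushed firmly against the back stop, the gate shut behind it, the dial turned three clicks to the green mark, and the arm is clear with the other things unmoved.

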